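Lock a plating turntable for colony counting

TASK

Lock the plating turntable so that the dish on it cannot turn while its colonies are counted: with a fingertip on its upright peg, turn the turntable until the slot in its ring faces the lock bar, then push the bar's knob so that the bar goes through the slot, fully home, and let go. Only push, gently, with the fingers; grip and lift nothing, leave the petri dish lying in its place on the turntable and do not disturb the other things on the bench.

Things in the scene. Friction and masses are not known exactly. Their poses are not given: they have to be found in the camera images.
- base: grey foot plate of the plating turntable, fixed to the bench: a disc of 184 mm diameter with a 46 mm wide tongue that reaches to 139 mm from the centre along the base's own -x. Origin on the bench on the turntable's upright axis. On the tongue (90 to 138 mm out) is the aluminium guide of the lock bar, 38 mm high, 32 mm wide, its screw heads 41 mm above the bench
- turntable_angle (a joint): angle of the turntable about its upright axis, rad, counter-clockwise seen from above. 0 (or a full turn, 6.283): the slot faces the lock bar (base's own -x) and the peg stands towards the base's own -y. It turns with light friction (0.06 N m), stays where it is left, and may be turned either way over more than a full turn from its start
- turntable: aluminium disc of 152 mm diameter with a raised ring, 60 to 76 mm from the axis, its top 38 mm above the bench. Origin on its upright axis, on the bench; the ring has a single slot, 14 mm wide, cut right through it, its outer mouth bevelled to 25 mm. Thin scale lines are engraved every 15 degrees. Slot towards its own -x, peg towards its own -y
- slot (a point): middle of the slot in the ring, 68 mm from the axis, at the height of the ring's top; turns with the turntable
- bar_line (a point): the spot, 68 mm from the axis towards the lock bar, where the slot has to be for the bar to pass; fixed to the base. (Beware: a bench centrifuge, 245 mm high with its lid open, stands behind and to the left of the turntable as seen from the robot, about 55 mm or more clear of the foot plate.)
- peg_top (a point): centre of the top of the upright black finger peg on the ring, round, 11 mm thick, 34 mm tall, with a freely revolving sleeve, standing 68 mm from the axis, a quarter turn counter-clockwise (seen from above) from the slot. Its foot has a 16 mm wide steel collar, 3 mm high; its top is 72 mm above the bench
- lock_bar: steel bar in the guide with an upright black knob, round, 15 mm thick, 31 mm tall; origin at the centre of the knob's foot, 41 mm above the bench, on the bar's line, 124 mm from the axis when the bar is drawn out. Its top is 72 mm above the bench. It moves straight towards the axis as the bar goes in; when the bar is home it stands 94 mm from the axis
- bar_travel (a joint): travel of the lock bar towards the axis, m: 0 drawn out, 0.030 fully home against its stop. Steel, 10 mm wide, round nose; slides with about 2 N of friction and stays where left. With the slot elsewhere the ring stops it at 0.008; lined up within about 4 degrees (0.07 rad) the bevelled mouth leads it in. When home its nose stands 6 mm inside the ring, and the turntable is locked
- dish: covered petri dish, 90 mm across, 16 mm high, loose, lying in the middle of the turntable between six low rubber studs; origin at the centre of its underside, 22 mm above the bench; its lid is level with the ring's top
- tally_counter: hand tally counter, 58x72x22 mm, loose bystander; origin under its centre
- marker: felt marker, 128 mm long, 14 mm thick, loose bystander; origin under its centre
- timer: flat bench timer, 66x66x17 mm, loose bystander; origin under its centre
- curved_forceps: curved steel forceps, 108 mm long, 8 mm high, loose bystander; origin under its centre
Mind the look-alikes: they are no part of the job. What is shaped like the dish but blue is not meant.

How it is judged:
On the way, in this order (a step that is already met when the one before it is completed fails the run):
1. the turntable is turned until its slot faces the lock bar, with the bar not yet in it (horizontal distance between slot and bar_line below 0.008 m and value of joint bar_travel below 0.016 m), for 0.1 s.
2. the lock bar is pushed through the slot, fully home (value of joint bar_travel above 0.027 m), for 0.2 s.
At the end, for the whole second after the job is handed in: the lock bar is home to within 3 mm of its stop, the slot is on the bar's line to 5 mm and the turntable is still; the dish lies flat in its place on the turntable, within 6 mm of the axis (value of joint bar_travel above 0.027 m and horizontal distance between slot and bar_line below 0.005 m and velocity of joint turntable_angle between -0.05 and 0.05 rad/s and horizontal distance between dish and turntable below 0.006 m and z of dish in the frame of base below 0.025 m and angle between dish's own z axis and vertical below 0.06 rad); the robot touches nothing.
It fails at once if the turntable or its peg is gripped or pushed roughly by the fingers (over 35 N), or the lock bar (over 60 N) (contact force between the fingers and turntable above 35 N or contact force between the fingers and lock_bar above 60 N).
It fails at once if the petri dish is lifted from the turntable or pushed out of its place (z of dish in the frame of base above 0.032 m or horizontal distance between dish and turntable above 0.012 m).
It fails at once if a bystander (tally counter, marker, timer, forceps) is moved by more than 15 mm (distance of any of tally_counter, marker, timer, curved_forceps from where it was at the start of the episode above 0.015 m).
It also fails if it takes over 54 s, if anything falls off the work surface, if the arm or the gripper's body presses on something with over 40 N, if the wrist force passes 120 N, or if a joint passes its speed limit or range.

ROBOT

A 6-joint arm with a two-finger parallel gripper is mounted at the origin on a cart in front of the work surface, level with it; the furniture and walls round the work are solid. World frame = base frame: x ahead of the robot, y to its left, z up, the work surface at z = 0. Lengths are in m, angles in rad, forces in N, time in s.
With the tool pointing down it reaches from about 0.35 to 0.725 m from the base axis. Payload 6 kg.
Tool frame: the origin (TCP) lies at the very end of the fingers, on their centre line; the grasp point (between the pads) lies 19 mm behind it; z points along the fingers, y is the line along which they close (so a half turn about z gives the same grasp; the last joint's range is limited). The gripper opens to 85 mm and grips with 20 to 120 N. Pads are 22 mm wide; open, the fingers measure 114 mm over their backs; the gripper's body (76 mm by 85 mm) begins 54 mm behind the grasp point. The pads swing forward as they close: fully open they stand 13 mm farther back than shut.
Start: joints at [-1.005, 0.04, 0.085, 0, -1.615, -0.334], TCP at [0.138, -0.584, 0.231] pointing down, gripper open.
Joint ranges: [-2.56, 2.56], [-1.29, 2.01], [-1.08, 1.49], [-3.29, 1.98], [-2.81, -0.18], [-2.99, 2.99]. Speed limits (rad/s): [2.57, 2.57, 3.01, 3.14, 3.14, 3.14].

INTERFACE

Orientations are given as a unit quaternion [w, x, y, z].
In Python, from workcell import arm, cams, order gives the robot as it stands.
- The arm moves only by the tool send_rows, never from a script. Its argument "rows" is a list of rows, each a list of 5 numbers: the shift along the tool's x, y, z in cm, then the turn about the tool's z in degrees, then the closure, from -1 (fully open) to 1 (shut). In form: [[dx, dy, dz, turn, claw], ...]. A call has exactly 10 rows; each row shifts and turns the commanded pose from where the row before left it, along the tool's axes as they then stand; what a row does not reach is not made up. A row lasts 1/10 s, in which the tool goes at most 50 mm and 8.59 degrees, less where a joint would pass 70% of its speed; a pose out of reach is approached as far as the arm can. A call with a gripper value outside its range is refused whole. The fingers move at their own pace and stop on an object; "grip_force" is the grip in N (left out, the last holds). Time passes only in rows, so rows that do not move let the fingers close, or fill a call up. It gives the time, the measured TCP pose, the force, the opening and the grip force at its end, in the units of the state.
- arm.observe(): the state, without advancing time (a new reading comes with each control period).
- cams.grab_frame(name): name is "scene" or "top" or "wrist"; returns the picture (400x640x3 uint8, red, green, blue); there is no depth.
- cams.camera_info(name): a dict with "mtx" (3x3 intrinsics, pixels), "dist_coeffs" ([k1, k2, p1, p2, k3] as OpenCV has them; the pictures are not rectified), "R" (3x3) and "t" (3): a world point X has camera coordinates R X + t. Camera axes: x right, y down, z forward; pixel columns grow to the right and rows downward; lengths in m; the calibration is good to about 2 mm. A picture is of the moment at which its call begins: read the wrist's pose just before it. camera_info takes no time and is no camera call; for the wrist camera it gives the pose at the moment of the call.
- order.sign_off(): hands the job in; it is judged then, once.
The state is a dict: "clock": time; "joint_pos": joint angles; "qvel": joint speeds; "tau": joint torques, N m; "position": TCP position; "ee_rot": TCP orientation; "ft_force": force on the tool from outside, world axes, zero at the start; "ft_torque": the same for the moment, N m; "grip_width": opening from 0.0 (shut) to 1.0 (fully open); "finger_force": force on a finger pad.
Only numpy, scipy, OpenCV 4.12 (cv2) and the standard library are available. Lean on these libraries where they do the work, as an engineer would, in place of code of your own. Each camera call takes 0.05 s, during which the arm holds its last target. There are 200 camera calls.

## Working session

There is one attempt and no reset: what is moved stays moved. The work goes in short steps, Python scripts to look and compute and a tool call to move; the robot and the scene stay as the last step left them, time stands still between calls to the robot, and variables do not carry over. Pictures are saved under pics/ and viewed, at most 10 in all, crops included, and the job is handed in when it is done.

Besides the shell and the picture viewer there is one more tool, called after ">>>" as name(argument=value, ...), one argument or row to a line, values as JSON. send_rows: Moves the arm, as the interface text tells. Its arguments: {"type":"object","properties":{"rows":{"type":"array"},"grip_force":{"type":"number"}},"required":["rows"]}

```bash
mkdir -p pics; ls; python3 - <<'E'
from workcell import arm,cams,order
import cv2
print(arm.observe())
for n in("top","scene"):
    f=cams.grab_frame(n);cv2.imwrite(f"pics/{n}0.png",f[:,:,::-1])
    print(cams.camera_info(n))
E
```

```text
pics
{'clock': 0.0, 'joint_pos': array([-1.00530744e+00,  4.07771961e-02,  8.38051357e-02, -4.80697773e-04,
       -1.61547910e+00, -3.33687471e-01]), 'qvel': array([ 5.43159314e-04,  1.48607844e-03, -1.36612552e-03,  9.65350972e-04,
        1.47660568e-05,  2.11517635e-04]), 'tau': array([-2.41083228e-05, -3.68208611e+01,  3.47423601e+01,  6.93242714e+00,
       -5.32494843e-03, -1.60220696e-05]), 'position': array([ 0.13784278, -0.58361527,  0.230292  ]), 'ee_rot': array([-1.43334219e-04, -1.15651822e-01,  9.93289441e-01,  8.49546397e-04]), 'ft_force': array([-0.19088625,  0.4903029 ,  0.22383653]), 'ft_torque': array([-0.00377504, -0.02734614, -0.00379725]), 'finger_force': 0.0, 'grip_width': 0.99773253688029}
{'mtx': array([[372.63037376,   0.        , 320.66306337],
       [  0.        , 372.63037376, 196.3623706 ],
       [  0.        ,   0.        ,   1.        ]]), 'dist_coeffs': array([-0.01486953,  0.        ,  0.        ,  0.        ,  0.        ]), 'R': array([[-1.86880364e-02, -9.99825125e-01,  6.90567742e-04],
       [-9.87037799e-01,  1.83389035e-02, -1.59436719e-01],
       [ 1.59396173e-01, -3.66117567e-03, -9.87207909e-01]]), 't': array([-0.27926835,  0.45932941,  0.91521706])}
{'mtx': array([[381.81263387,   0.        , 320.75084276],
       [  0.        , 381.81263387, 202.47986771],
       [  0.        ,   0.        ,   1.        ]]), 'dist_coeffs': array([-0.06704512,  0.        ,  0.        ,  0.        ,  0.        ]), 'R': array([[-8.85962332e-01, -4.63757151e-01,  2.28066111e-04],
       [-2.34700446e-01,  4.47947811e-01, -8.62704155e-01],
       [ 3.99983059e-01, -7.64376912e-01, -5.05708897e-01]]), 't': array([0.28145082, 0.30529844, 0.81562956])}
```

View pics/top0.png

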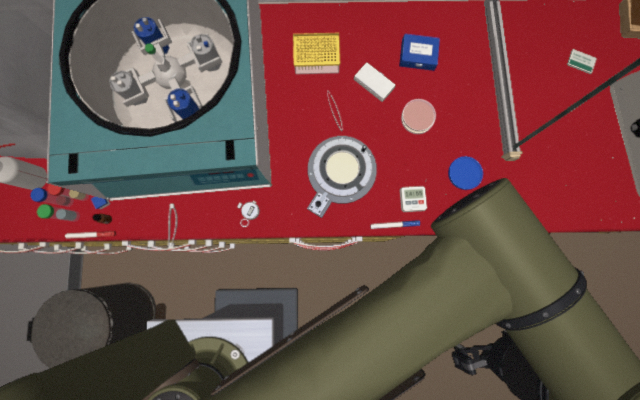

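View pics/scene0.png

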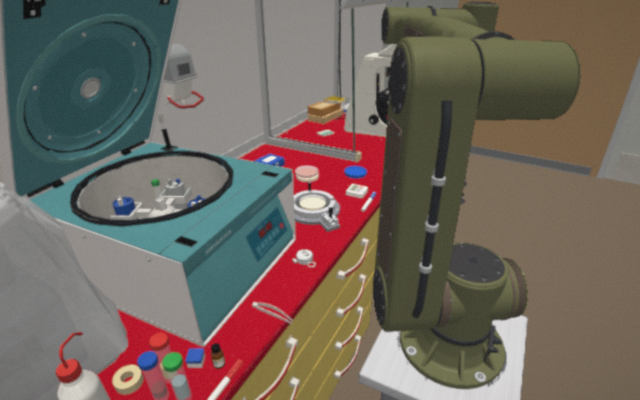

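The top view shows the turntable at about (342,169) and the lock bar guide towards (318,205). A dark spot near (362,149) may be the peg. The look-alikes are a pink dish at (418,116) and a blue disc at (465,172). The cream dish on the turntable is the one meant. I'll enlarge it and measure.

```bash
cat > h.py <<'E'
import numpy as np,cv2
from workcell import arm,cams,order
def ray(n,uv,z,info=None):
    c=info or cams.camera_info(n)
    p=cv2.undistortPoints(np.array(uv,float).reshape(-1,1,2),c["mtx"],c["dist_coeffs"]).reshape(-1,2)
    R=c["R"];o=-R.T@c["t"]; d=np.c_[p,np.ones(len(p))]@R
    return (o+d*((z-o[2])/d[:,2])[:,None])
def proj(n,X,info=None):
    c=info or cams.camera_info(n)
    return cv2.projectPoints(np.array(X,float).reshape(-1,1,3),cv2.Rodrigues(c["R"])[0],c["t"],c["mtx"],c["dist_coeffs"])[0].reshape(-1,2)
E
python3 - <<'E'
from h import *
f=cv2.imread("pics/top0.png")
c=f[120:225,295:395]
cv2.imwrite("pics/crop.png",cv2.resize(c,None,fx=5.6,fy=5.6,interpolation=cv2.INTER_CUBIC))
hsv=cv2.cvtColor(f,cv2.COLOR_BGR2HSV)
# non-red region of the base
m=((hsv[...,1]<120)&(np.indices(f.shape[:2])[0]<225)&(np.indices(f.shape[:2])[0]>125)&(np.indices(f.shape[:2])[1]>295)&(np.indices(f.shape[:2])[1]<385)).astype(np.uint8)
n,l,s,ce=cv2.connectedComponentsWithStats(m);print(s,ce)
# cream dish
m=((hsv[...,0]>15)&(hsv[...,0]<40)&(hsv[...,1]>25)&(hsv[...,2]>170)).astype(np.uint8);m[:,:300]=0;m[:,390:]=0;m[:130]=0;m[210:]=0
n,l,s,ce=cv2.connectedComponentsWithStats(m)
for i in range(1,n):
    if s[i,4]>30: print(s[i],ce[i],ray("top",ce[i],0.038))
m=(hsv[...,2]<75).astype(np.uint8);m[:,:300]=0;m[:,385:]=0;m[:130]=0;m[215:]=0
n,l,s,ce=cv2.connectedComponentsWithStats(m)
for i in range(1,n):
    print(s[i],ce[i],ray("top",ce[i],0.06))
E
```

```text
[[     0      0    640    400 251938]
 [   338    126      5      5     12]
 [   307    136     70     82   4025]
 [   371    223     14      2     25]] [[319.16852162 199.93867539]
 [340.16666667 127.91666667]
 [339.82236025 172.10583851]
 [378.16       223.56      ]]
[326 152  33  31 787] [341.95044473 167.21346887] [[ 0.52918278 -0.34423089  0.038     ]]
[338 148   2   2   3] [338.66666667 148.66666667] [[ 0.57245939 -0.3358214   0.06      ]]
[362 148   4   4   9] [363.22222222 149.33333333] [[ 0.56956798 -0.39828736  0.06      ]]
[356 155   2   2   3] [356.66666667 155.33333333] [[ 0.5541192  -0.38105221  0.06      ]]
[324 160   2   3   5] [324.4 160.8] [[ 0.54134302 -0.2988577   0.06      ]]
[359 173   2   3   5] [359.6 174.2] [[ 0.50501047 -0.38675616  0.06      ]]
[326 178   3   3   8] [327.125 178.875] [[ 0.49450837 -0.30475243  0.06      ]]
[344 185   3   3   7] [345.         185.71428571] [[ 0.47620072 -0.34913811  0.06      ]]
[316 201   5   6  19] [317.89473684 203.42105263] [[ 0.43268723 -0.28048275  0.06      ]]
```

View pics/crop.png

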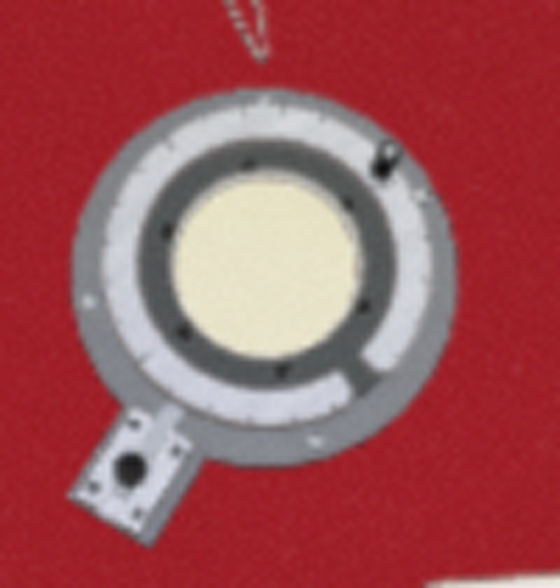

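The crop (5.6x, origin at 295,120) shows these features:

| Feature | Crop position | Image pixel |
|---|---|---|
| Cream dish | (266,266) | – |
| Peg | (384,160) | (363.6,148.6) |
| Slot in the ring | (362,375) | (359.6,187) |
| Lock-bar knob | (130,468) | (318.2,203.6) |

The pink (418,116) and blue (465,172) dishes off the turntable are the look-alikes. The cream one in the ring is the real dish.

```bash
cat >> h.py <<'E'
def toolrel(target, yaw=None):
    """shift in tool axes (cm) from the current pose to target; returns also present tool-x heading (deg)"""
    s=arm.observe();q=s["ee_rot"]
    from scipy.spatial.transform import Rotation as Rn
    R=Rn.from_quat(q[[1,2,3,0]]).as_matrix()
    return R.T@(np.array(target)-s["position"])*100, np.degrees(np.arctan2(R[1,0],R[0,0])),s
E
python3 - <<'E'
from h import *
f=cv2.imread("pics/top0.png")
hsv=cv2.cvtColor(f,cv2.COLOR_BGR2HSV)
m=(hsv[...,1]<120).astype(np.uint8);m[:132]=0;m[220:]=0;m[:,:300]=0;m[:,385:]=0
cs,_=cv2.findContours(m,cv2.RETR_EXTERNAL,cv2.CHAIN_APPROX_NONE)
c=max(cs,key=cv2.contourArea).reshape(-1,2).astype(float)
w=ray("top",c,0.006)[:,:2]
A=np.array([.529,-.344])
for _ in range(5):
    r=np.hypot(*(w-A).T);k=(abs(r-.092)<.006)
    x=np.linalg.lstsq(np.c_[2*w[k],np.ones(k.sum())],(w[k]**2).sum(1),rcond=None)[0];A=x[:2]
print("axis",A,"R",np.sqrt(x[2]+A@A),k.sum())
uv=lambda x,y:(295+(x+.5)/5.6-.5,120+(y+.5)/5.6-.5)
P={"knob":(uv(130,468),.072),"knob_foot?":(uv(130,468),.06),"pegtop":(uv(381,166),.06),"pegtop2":(uv(388,150),.072),"slot":(uv(362,375),.036),"dish":(uv(266,268),.038)}
for n,(p,z) in P.items():
    X=ray("top",p,z)[0][:2];d=X-A;print(n,X,np.hypot(*d),np.degrees(np.arctan2(d[1],d[0])))
print("centrifuge corner", ray("top",[(270,185),(255,0)],0.2), ray("top",[(270,185)],0.0))
print("peg pix expectations")
for a in (-50,-45,-40): 
  print(a,[(proj("top",[[A[0]+.068*np.cos(np.radians(a)),A[1]+.068*np.sin(np.radians(a)),z]])[0]-[295,120]+.5)*5.6 for z in(.038,.072)])
for p in ([.62,-.37,.2],): print(toolrel(p)[:2])
E
```

```text
axis [ 0.5327892  -0.34546174] R 0.09168152062348431 182
knob [ 0.43162942 -0.28032033] 0.12031917292545716 147.22066299482785
knob_foot? [ 0.43334475 -0.28026766] 0.11890949009606593 146.75183857605106
pegtop [ 0.56986181 -0.39677637] 0.06330537145816824 -54.153515487542855
pegtop2 [ 0.57373617 -0.39872579] 0.06718417660046357 -52.44855888662305
slot [ 0.47788329 -0.38734074] 0.06905439744818183 -142.66573912901032
dish [ 0.52855841 -0.34457256] 0.004323215824925906 168.13101178302836
centrifuge corner [[ 0.45414708 -0.18009682  0.2       ]
 [ 0.89191798 -0.14349008  0.2       ]] [[ 0.49324235 -0.15327467  0.        ]]
peg pix expectations
-50 [array([377.35729129, 166.12210934]), array([385.66163424, 144.61335125])]
-45 [array([368.41787795, 157.19962118]), array([376.39663362, 135.38809355])]
-40 [array([358.73425454, 149.061187  ]), array([366.36187385, 126.97385771])]
(array([-51.83690985,   9.71114554,   3.04462294]), np.float64(-166.71781806201875))
```

>>> send_rows(
  rows=[
    [0, 0, 0, -6.5, 1],
    [0, 0, 0, -6.5, 1],
    [0, 0, 0, -6.5, 1],
    [0, 0, 0, -6.2, 1],
    [-4, -1, 0, 0, 1],
    [-4, -1, 0, 0, 1],
    [-4, -1, 0, 0, 1],
    [-4, -1, 0, 0, 1],
    [-4, -1, 0, 0, 1],
    [-4, -1, 0, 0, 1],
  ],
)

```text
clock: 1.1
position: [0.3635, -0.4785, 0.2309]
ee_rot: [-0.0, -0.334, 0.943, 0.0]
ft_force: [0.7, -0.1, -0.4]
grip_width: 0.003
finger_force: 0.0
```

>>> send_rows(
  rows=[
    [-4, -1.15, 0, 0, 1],
    [-4, -1.15, 0, 0, 1],
    [-4, -1.15, 0, 0, 1],
    [-4, -1.15, 0, 0, 1],
    [-4, -1.15, 1, 0, 1],
    [-4.2, -1.15, 2, 0, 1],
    [0, 0, 4, 0, 1],
    [0, 0, 4, 0, 1],
    [0, 0, 1.5, 0, 1],
    [0, 0, 0, 0, 1],
  ],
)

```text
clock: 2.1
position: [0.5922, -0.3805, 0.103]
ee_rot: [-0.002, -0.334, 0.943, 0.002]
ft_force: [-0.4, -0.0, 0.2]
grip_width: 0.005
finger_force: 0.0
```

```bash
python3 - <<'E'
from h import *
s=arm.observe();print(s["position"],s["joint_pos"],s["ft_force"])
a=cams.grab_frame("top");b=cams.grab_frame("wrist")
c=cv2.resize(a[120:225,295:395],None,fx=3.8,fy=3.8,interpolation=cv2.INTER_CUBIC)
im=np.zeros((400,790,3),np.uint8);im[:399,:380]=c;w=cv2.resize(b,(410,256));im[:256,380:]=w
cv2.imwrite("pics/v1.png",im[:,:,::-1])
E
```

```text
[ 0.59220543 -0.38047449  0.10300562] [-2.88417944e-01  3.38033150e-01  1.90115875e-01 -5.40118422e-04
 -1.42869763e+00 -6.02119089e-01] [-0.43530919 -0.00248961  0.16918354]
```

View pics/v1.png

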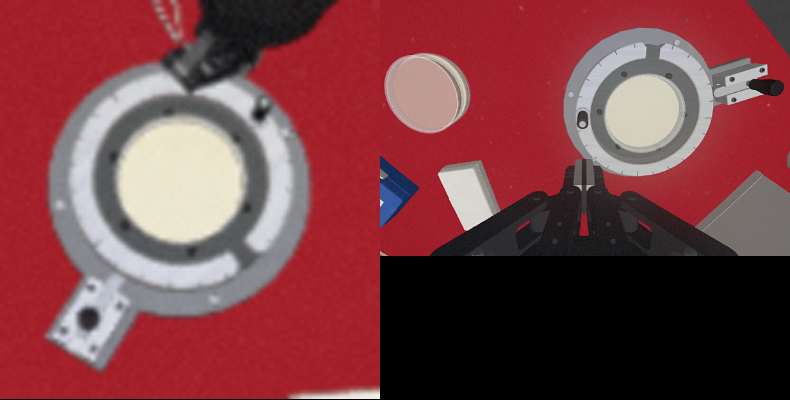

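The fingertip stands on the counter-clockwise side of the peg and in line with it: in the wrist view, peg (583,117), tip (586,165). Next I lower it and close the gap.

>>> send_rows(
  rows=[
    [0, 0, 2, 0, 1],
    [0, 0, 2, 0, 1],
    [0, 0, 1.1, 0, 1],
    [0, 0, 0, 0, 1],
    [0.3, 0, 0, 0, 1],
    [0.3, 0, 0, 0, 1],
    [0.2, 0, 0, 0, 1],
    [0.2, 0, 0, 0, 1],
    [0, 0, 0, 0, 1],
    [0, 0, 0, 0, 1],
  ],
)

```text
clock: 3.2
position: [0.5859, -0.3873, 0.0554]
ee_rot: [0.0, -0.334, 0.943, 0.0]
ft_force: [0.6, -0.4, -0.1]
grip_width: 0.002
finger_force: 0.0
```

>>> send_rows(
  rows=[
    [0.36, -0.08, 0, 3, 1],
    [0.36, -0.08, 0, 3, 1],
    [0.36, -0.08, 0, 3, 1],
    [0.36, -0.08, 0, 3, 1],
    [0.36, -0.08, 0, 3, 1],
    [0.36, -0.08, 0, 3, 1],
    [0.36, -0.08, 0, 3, 1],
    [0.36, -0.08, 0, 3, 1],
    [0.36, -0.08, 0, 3, 1],
    [0.36, -0.08, 0, 3, 1],
  ],
)

```text
clock: 4.2
position: [0.5575, -0.4096, 0.0553]
ee_rot: [0.0, -0.077, 0.997, 0.0]
ft_force: [0.8, 0.5, 0.5]
grip_width: 0.0
finger_force: 0.4
```

```bash
python3 - <<'E'
from h import *
s=arm.observe();print(s["position"],s["joint_pos"],s["ft_force"],toolrel([.530,-.345,.05])[:2])
a=cams.grab_frame("top");b=cams.grab_frame("wrist")
c=cv2.resize(a[120:225,295:395],None,fx=3.8,fy=3.8,interpolation=cv2.INTER_CUBIC)
im=np.zeros((400,790,3),np.uint8);im[:399,:380]=c;w=cv2.resize(b,(410,256));im[:256,380:]=w
cv2.imwrite("pics/v2.png",im[:,:,::-1])
E
```

```text
[ 0.55746408 -0.4096313   0.05531894] [-3.45823822e-01  3.24421173e-01  8.49753859e-02 -2.52081604e-04
 -1.33081721e+00 -1.07001533e+00] [0.83625305 0.50365593 0.51303176] (array([1.71671389, 6.80948338, 0.53060816]), np.float64(-171.12503621916412))
```

View pics/v2.png

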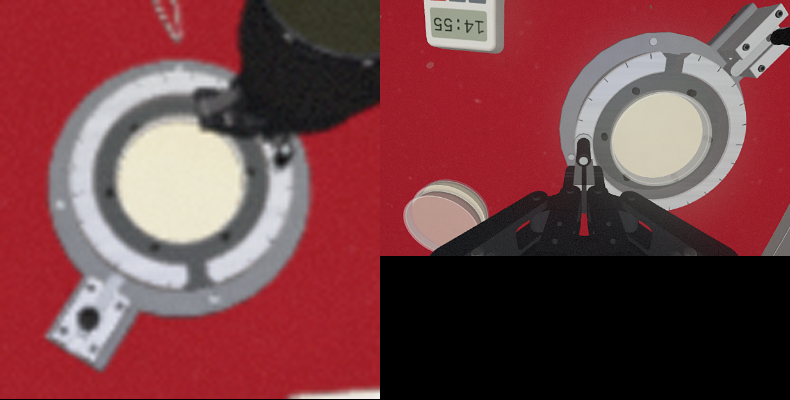

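The peg is turning as planned: the slot is now at about (198,277) in the top crop and the fingertip sits on the peg in the wrist view. I'll go on.

>>> send_rows(
  rows=[
    [0.36, -0.08, 0, 3, 1],
    [0.36, -0.08, 0, 3, 1],
    [0.36, -0.08, 0, 3, 1],
    [0.36, -0.08, 0, 3, 1],
    [0.36, -0.08, 0, 3, 1],
    [0.36, -0.08, 0, 3, 1],
    [0.36, -0.08, 0, 3, 1],
    [0.36, -0.08, 0, 3, 1],
    [0.36, -0.08, 0, 3, 1],
    [0, 0, 0, 0, 1],
  ],
)

```text
clock: 5.3
position: [0.5247, -0.4151, 0.0553]
ee_rot: [-0.0, 0.156, 0.988, 0.0]
ft_force: [-0.0, 0.6, -0.3]
grip_width: 0.0
finger_force: 0.0
```

```bash
python3 - <<'E'
from h import *
s=arm.observe();print(s["position"],s["ft_force"],toolrel([.530,-.345,.05])[:2])
i=cams.camera_info("wrist");b=cams.grab_frame("wrist")
np.savez("w3.npz",b=b,**i)
cv2.imwrite("pics/v3.png",cv2.resize(b[:260,240:],(800,520),interpolation=cv2.INTER_CUBIC)[:,:,::-1])
E
```

```text
[ 0.52466082 -0.41508058  0.05533608] [-0.03976882  0.62551556 -0.2980471 ] (array([1.65418845, 6.8308989 , 0.53400672]), np.float64(162.03000709537068))
```

View pics/v3.png

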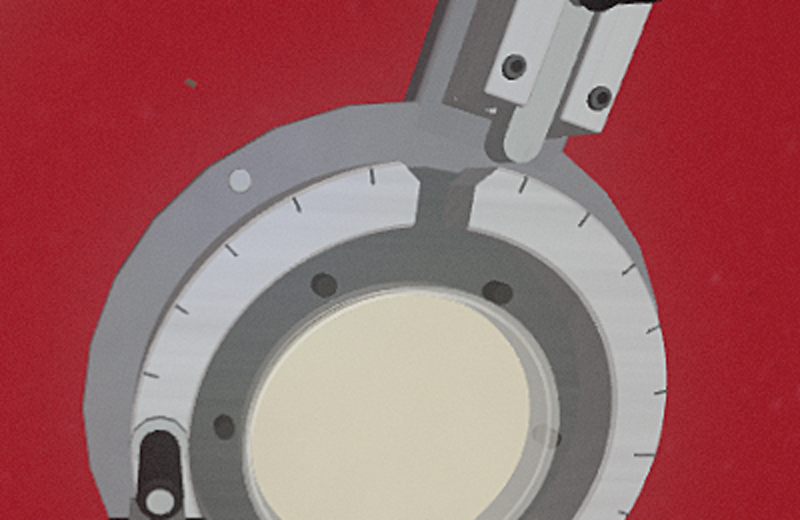

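This view shows the slot's middle line at about (442,227)–(446,187), the bar nose at (520,145), and the bar's middle line running up to (579,20). I'll work out the remaining angle.

```bash
python3 - <<'E'
from h import *
i=np.load("w3.npz");b=i["b"];info={k:i[k] for k in("mtx","dist_coeffs","R","t")}
# outer edge of the ring's bright top -> circle fit at z=.038
hsv=cv2.cvtColor(b,cv2.COLOR_RGB2HSV)
def W(p,z): return ray("wrist",[(240+(x+.5)/2-.5,(y+.5)/2-.5) for x,y in p],z,info)[:,:2]
ring=W([(150,330),(181,284),(232,225),(296,183),(374,163),(525,174),(592,213),(637,263),(660,325),(667,392),(655,456)],.038)
x=np.linalg.lstsq(np.c_[2*ring,np.ones(len(ring))],(ring**2).sum(1),rcond=None)[0];A=x[:2]
print("axis",A,"R",np.sqrt(x[2]+A@A), np.hypot(*(ring-A).T).round(4))
an=lambda v:np.degrees(np.arctan2(v[1],v[0]))%360
s=W([(442,227),(446.5,187)],.038);
print("slot in/out",[(np.hypot(*(p-A)),an(p-A)) for p in s],"dir",an(s[1]-s[0]))
for z in(.034,.038):
  k=W([(521,145),(579,20)],z);print("bar",z,[(np.hypot(*(p-A)),an(p-A)) for p in k],"dir",an(k[1]-k[0]))
g=W([(514,67),(600,98)],.041);m=g.mean(0);print("screws mid",np.hypot(*(m-A)),an(m-A),np.hypot(*(g[0]-g[1])),an(g[1]-g[0]))
p=W([(160,500)],.072)[0];print("peg",np.hypot(*(p-A)),an(p-A))
d=W([(388,425)],.038)[0]
print("tool",toolrel([*A,.05])[:2])
E
```

```text
axis [ 0.53013636 -0.34567798] R 0.07644261709938747 [0.0765 0.0759 0.0769 0.0772 0.0758 0.0761 0.0764 0.0769 0.0763 0.0765
 0.0764]
slot in/out [(np.float64(0.05968405279864114), np.float64(158.62285547584824)), (np.float64(0.06919679469171204), np.float64(159.20061587262472))] dir 162.81951458321268
bar 0.034 [(np.float64(0.08273639307723904), np.float64(146.0007055430349)), (np.float64(0.11325535823607936), np.float64(145.05975015868646))] dir 142.51156442729692
bar 0.038 [(np.float64(0.08192806689700498), np.float64(147.43251201384413)), (np.float64(0.11166040102400174), np.float64(146.12013626978313))] dir 142.51156442729695
screws mid 0.09665071939940768 146.57401239607168 0.022837869409423603 57.32108455159422
peg 0.06642347584593483 249.96984225262813
tool (array([1.62196473, 6.77259429, 0.53374962]), np.float64(162.1045803288198))
```

About 12.3° remain.

>>> send_rows(
  rows=[
    [0.36, -0.08, 0, 3, 1],
    [0.36, -0.08, 0, 3, 1],
    [0.36, -0.08, 0, 3, 1],
    [0.36, -0.08, 0, 3.1, 1],
    [0, 0, 0, 0, 1],
    [0, 0, 0, 0, 1],
    [0, 0, 0, 0, 1],
    [-0.3, 0, 0, 0, 1],
    [-0.5, 0, 0, 0, 1],
    [0, 0, 0, 0, 1],
  ],
)

```text
clock: 6.35
position: [0.5176, -0.4169, 0.0551]
ee_rot: [-0.0, 0.26, 0.966, -0.0]
ft_force: [-0.2, 0.3, -0.4]
grip_width: 0.001
finger_force: 0.0
```

```bash
python3 - <<'E'
from h import *
s=arm.observe();print(s["position"],s["ft_force"],toolrel([.530,-.3455,.05])[:2])
i=cams.camera_info("wrist");b=cams.grab_frame("wrist")
np.savez("w4.npz",b=b,**i)
cv2.imwrite("pics/v4.png",cv2.resize(b[:260,240:],(800,520),interpolation=cv2.INTER_CUBIC)[:,:,::-1])
E
```

```text
[ 0.51763315 -0.41688654  0.05508856] [-0.16597587  0.34425498 -0.40218928] (array([2.50993766, 6.7963303 , 0.50873582]), np.float64(149.90145711031803))
```

View pics/v4.png

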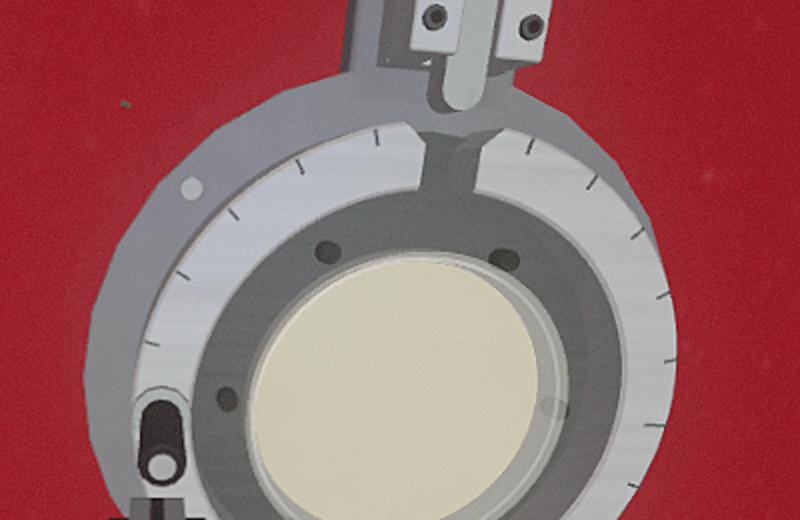

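```bash
python3 - <<'E'
from h import *
i=np.load("w4.npz");info={k:i[k] for k in("mtx","dist_coeffs","R","t")}
def W(p,z): return ray("wrist",[(240+(x+.5)/2-.5,(y+.5)/2-.5) for x,y in p],z,info)[:,:2]
ring=W([(147,343),(178,273),(231,210),(298,160),(377,131),(531,140),(596,178),(643,231),(670,292),(677,360),(664,425)],.038)
x=np.linalg.lstsq(np.c_[2*ring,np.ones(len(ring))],(ring**2).sum(1),rcond=None)[0];A=x[:2]
an=lambda v:np.degrees(np.arctan2(v[1],v[0]))%360
print(A,np.sqrt(x[2]+A@A))
for n,p,z in(("slot",[(446,190),(452,147)],.038),("bar",[(463,93),(474,10)],.036),("screws",[(435,17),(531,27)],.041)):
  k=W(p,z);print(n,[(np.hypot(*(p-A)).round(4),an(p-A).round(2)) for p in k],an((k[0]+k[1])/2-A))
print(toolrel([A[0]+.150*np.cos(np.radians(146.6)),A[1]+.150*np.sin(np.radians(146.6)),.055]))
E
```

```text
[ 0.53065215 -0.34421059] 0.0746469125294058
slot [(np.float64(0.0595), np.float64(148.66)), (np.float64(0.0695), np.float64(148.68))] 148.66878045668636
bar [(np.float64(0.0819), np.float64(147.45)), (np.float64(0.0999), np.float64(147.65))] 147.55836706796015
screws [(np.float64(0.0971), np.float64(154.1)), (np.float64(0.0969), np.float64(140.75))] 147.43109514794847
(array([1.74688598e+01, 7.80301611e+00, 8.79183021e-03]), np.float64(149.89582539835962), {'clock': 6.4, 'joint_pos': array([-3.77842213e-01,  2.55786580e-01,  1.04562763e-03, -4.83525900e-05,
       -1.31638445e+00, -1.71835890e+00]), 'qvel': array([ 0.00064095, -0.00956271, -0.00942422, -0.0018572 , -0.00133627,
       -0.0010529 ]), 'tau': array([ 1.28852483e-02, -4.64854181e+01,  3.38735533e+01,  6.75508663e+00,
        1.40561024e-02,  1.00228738e-02]), 'position': array([ 0.51741281, -0.41676276,  0.05503002]), 'ee_rot': array([-1.60762737e-04,  2.59697053e-01,  9.65690123e-01,  4.21454717e-05]), 'ft_force': array([ 0.29585181,  0.2027308 , -0.10168009]), 'ft_torque': array([ 0.00586203,  0.03878803, -0.00479376]), 'finger_force': 0.0, 'grip_width': 0.0029549174461643312})
```

The slot stands about 1.2° (1.4 mm) from the bar line, with the bar still drawn out, so step 1 is met and this is inside the lead-in. Next I lift clear and go to the outer side of the knob.

>>> send_rows(
  rows=[
    [0, 0, -2.5, 0, 1],
    [0, 0, -3, 0, 1],
    [3, 1.26, 0, 0, 1],
    [3, 1.26, 0, 0, 1],
    [3, 1.26, 0, 0, 1],
    [3, 1.26, 0, 0, 1],
    [3, 1.26, 0, 0, 1],
    [3, 1.27, 0, 0, 1],
    [0, 0, 0, 2.7, 1],
    [0, 0, 0, 0, 1],
  ],
)

```text
clock: 7.4
position: [0.3995, -0.2604, 0.111]
ee_rot: [0.001, 0.282, 0.959, 0.0]
ft_force: [0.2, -0.6, 0.5]
grip_width: 0.001
finger_force: 0.0
```

```bash
python3 - <<'E'
from h import *
print(toolrel([.530,-.345,.05])[:2],arm.observe()["position"])
a=cams.grab_frame("top");b=cams.grab_frame("wrist")
c=cv2.resize(a[120:225,295:395],None,fx=3.8,fy=3.8,interpolation=cv2.INTER_CUBIC)
im=np.zeros((400,790,3),np.uint8);im[:399,:380]=c;w=cv2.resize(b,(410,256));im[:256,380:]=w
cv2.imwrite("pics/v5.png",im[:,:,::-1])
E
```

```text
(array([-15.54607411,  -0.0536332 ,   6.12193101]), np.float64(147.22866078117073)) [ 0.39946556 -0.26038599  0.11097019]
```

View pics/v5.png

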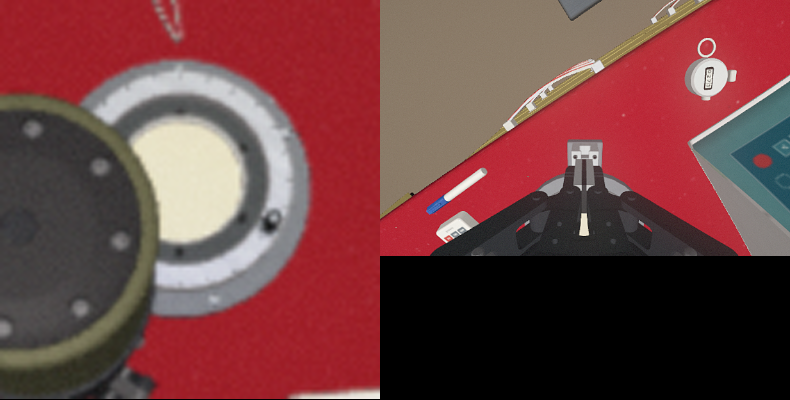

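The finger stands beyond the knob on the bar's line: in the wrist view the guide's outer end is at (585,150) and the fingertip at (585,165), with no bystander near. I'll lower it and push gently.

>>> send_rows(
  rows=[
    [0, 0, 2, 0, 1],
    [0, 0, 2, 0, 1],
    [0, 0, 1.6, 0, 1],
    [0, 0, 0, 0, 1],
    [-0.3, 0, 0, 0, 1],
    [-0.3, 0, 0, 0, 1],
    [-0.3, 0, 0, 0, 1],
    [-0.2, 0, 0, 0, 1],
    [-0.2, 0, 0, 0, 1],
    [-0.2, 0, 0, 0, 1],
  ],
)

```text
clock: 8.5
position: [0.4123, -0.269, 0.0544]
ee_rot: [0.0, 0.282, 0.959, 0.0]
ft_force: [0.1, 0.1, 0.4]
grip_width: -0.005
finger_force: 0.0
```

>>> send_rows(
  rows=[
    [-0.2, 0, 0, 0, 1],
    [-0.2, 0, 0, 0, 1],
    [-0.2, 0, 0, 0, 1],
    [-0.2, 0, 0, 0, 1],
    [-0.2, 0, 0, 0, 1],
    [-0.2, 0, 0, 0, 1],
    [-0.2, 0, 0, 0, 1],
    [-0.2, 0, 0, 0, 1],
    [-0.2, 0, 0, 0, 1],
    [0, 0, 0, 0, 1],
  ],
)

```text
clock: 9.5
position: [0.4274, -0.2789, 0.0543]
ee_rot: [0.0, 0.283, 0.959, -0.0]
ft_force: [-0.1, 0.7, 0.4]
grip_width: -0.001
finger_force: 0.3
```

>>> send_rows(
  rows=[
    [-0.1, 0, 0, 0, 1],
    [-0.1, 0, 0, 0, 1],
    [-0.1, 0, 0, 0, 1],
    [-0.1, 0, 0, 0, 1],
    [-0.1, 0, 0, 0, 1],
    [-0.1, 0, 0, 0, 1],
    [-0.1, 0, 0, 0, 1],
    [0, 0, 0, 0, 1],
    [0, 0, 0, 0, 1],
    [0, 0, 0, 0, 1],
  ],
)

```text
clock: 10.5
position: [0.4332, -0.2826, 0.0543]
ee_rot: [0.0, 0.283, 0.959, 0.0]
ft_force: [-0.9, -0.1, 0.9]
grip_width: 0.001
finger_force: 0.3
```

>>> send_rows(
  rows=[
    [-0.05, 0, 0, 0, 1],
    [-0.05, 0, 0, 0, 1],
    [-0.05, 0, 0, 0, 1],
    [-0.05, 0, 0, 0, 1],
    [0, 0, 0, 0, 1],
    [0, 0, 0, 0, 1],
    [0, 0, 0, 0, 1],
    [0, 0, 0, 0, 1],
    [0, 0, 0, 0, 1],
    [0, 0, 0, 0, 1],
  ],
)

```text
clock: 11.5
position: [0.4347, -0.2836, 0.0543]
ee_rot: [-0.0, 0.283, 0.959, 0.0]
ft_force: [-1.4, 0.8, 0.1]
grip_width: -0.002
finger_force: 0.6
```

>>> send_rows(
  rows=[
    [-0.05, 0, 0, 0, 1],
    [-0.05, 0, 0, 0, 1],
    [0, 0, 0, 0, 1],
    [-0.05, 0, 0, 0, 1],
    [-0.05, 0, 0, 0, 1],
    [0, 0, 0, 0, 1],
    [0, 0, 0, 0, 1],
    [0, 0, 0, 0, 1],
    [0, 0, 0, 0, 1],
    [0, 0, 0, 0, 1],
  ],
)

```text
clock: 12.5
position: [0.4365, -0.2847, 0.0543]
ee_rot: [0.0, 0.282, 0.959, 0.0]
ft_force: [-1.9, -0.7, -0.1]
grip_width: 0.004
finger_force: 0.6
```

>>> send_rows(
  rows=[
    [-0.05, 0, 0, 0, 1],
    [-0.05, 0, 0, 0, 1],
    [0, 0, 0, 0, 1],
    [-0.05, 0, 0, 0, 1],
    [-0.05, 0, 0, 0, 1],
    [0, 0, 0, 0, 1],
    [0, 0, 0, 0, 1],
    [0, 0, 0, 0, 1],
    [0, 0, 0, 0, 1],
    [0, 0, 0, 0, 1],
  ],
)

```text
clock: 13.5
position: [0.4376, -0.2855, 0.0542]
ee_rot: [-0.001, 0.282, 0.959, 0.0]
ft_force: [-4.3, 2.9, 2.7]
grip_width: 0.002
finger_force: 2.7
```

```bash
python3 - <<'E'
from h import *
s=arm.observe();print(s["position"],s["ft_force"])
b=cams.grab_frame("wrist")
cv2.imwrite("pics/v6.png",cv2.resize(b[180:400,160:480],(800,550),interpolation=cv2.INTER_CUBIC)[:,:,::-1])
E
```

```text
[ 0.43760421 -0.28547627  0.05421472] [-4.31933248  2.87013053  2.6538163 ]
```

View pics/v6.png

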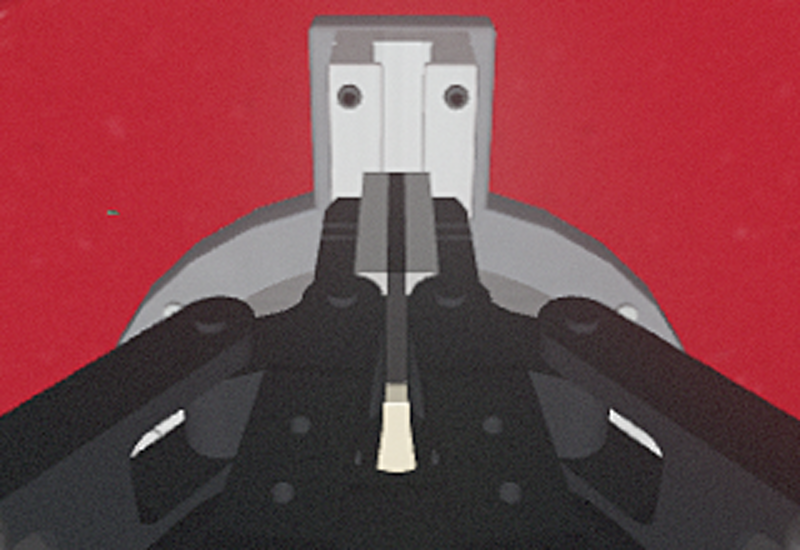

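The wrist view shows the bar tail at (403,50) well inside the guide, and the force has started to rise. I'll press a little more to confirm the stop.

>>> send_rows(
  rows=[
    [-0.05, 0, 0, 0, 1],
    [0, 0, 0, 0, 1],
    [-0.05, 0, 0, 0, 1],
    [0, 0, 0, 0, 1],
    [-0.05, 0, 0, 0, 1],
    [0, 0, 0, 0, 1],
    [0, 0, 0, 0, 1],
    [0, 0, 0, 0, 1],
    [0, 0, 0, 0, 1],
    [0, 0, 0, 0, 1],
  ],
)

```text
clock: 14.55
position: [0.4377, -0.2856, 0.0542]
ee_rot: [-0.002, 0.282, 0.959, 0.0]
ft_force: [-9.3, 6.8, 6.8]
grip_width: 0.0
finger_force: 6.1
```

It is a firm stop at 11 N with no more motion. I'll back off, lift, and look.

>>> send_rows(
  rows=[
    [0.3, 0, 0, 0, 1],
    [0.7, 0, 0, 0, 1],
    [0.5, 0, -1, 0, 1],
    [0, 0, -4, 0, 1],
    [0, 0, -4, 0, 1],
    [0, 0, -2, 0, 1],
    [-4, 0, 0, 0, 1],
    [-4.5, 0, 0, 0, 1],
    [-4.5, 0, 0, 0, 1],
    [-3, 0, 0, 0, 1],
  ],
)

```text
clock: 15.55
position: [0.5629, -0.3663, 0.1645]
ee_rot: [0.0, 0.283, 0.959, -0.0]
ft_force: [0.3, 0.4, -0.1]
grip_width: -0.001
finger_force: 0.0
```

>>> send_rows(
  rows=[
    [0, 0, 0, 0, 1],
    [0, 0, 0, 0, 1],
    [0, 0, 0, 0, 1],
    [0, 0, 0, 0, 1],
    [0, 0, 0, 0, 1],
    [0, 0, 0, 0, 1],
    [0, 0, 0, 0, 1],
    [0, 0, 0, 0, 1],
    [0, 0, 0, 0, 1],
    [0, 0, 0, 0, 1],
  ],
)

```text
clock: 16.55
position: [0.5612, -0.3652, 0.1642]
ee_rot: [-0.0, 0.283, 0.959, 0.0]
ft_force: [-0.4, 0.3, -0.1]
grip_width: -0.002
finger_force: 0.0
```

```bash
python3 - <<'E'
from h import *
s=arm.observe();print(s["position"],s["ft_force"])
i=cams.camera_info("wrist");b=cams.grab_frame("wrist")
np.savez("w7.npz",b=b,**i)
A=np.array([.530,-.345]);u=np.array([np.cos(np.radians(147.2)),np.sin(np.radians(147.2))])
for r,z in((.094,.072),(.094,.041),(.054,.038),(.068,.038),(0,.038)): print(r,z,proj("wrist",[[*(A+r*u),z]],i)[0]*1.25)
cv2.imwrite("pics/v7.png",cv2.resize(b,(800,500),interpolation=cv2.INTER_CUBIC)[:,:,::-1])
E
```

```text
[ 0.56121749 -0.365162    0.16419752] [-0.43849045  0.26616859 -0.07916054]
0.094 0.072 [397.41895561  25.16224563]
0.094 0.041 [397.49227377  35.80163425]
0.054 0.038 [397.49992179 104.50565466]
0.068 0.038 [397.49935642  81.35643019]
0 0.038 [397.50239863 187.76524229]
```

View pics/v7.png

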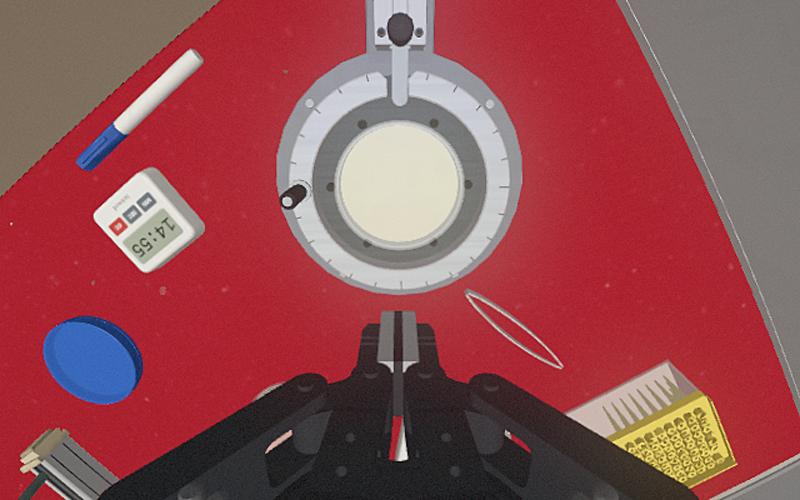

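The bar is through the slot. Its nose is at (400,104), just inside the ring and matching the predicted home position (397,104). The knob is at (400,28), also as predicted. The dish is centred and the arm is clear of everything.

```bash
python3 -c "
from workcell import order
print(order.sign_off())"
```

```text
the job is handed in; nothing more can be done
None
```

The turntable is locked: the slot faces the lock bar, the bar is through it against its stop, the dish is still centred, and the arm is clear; I handed the job in at about 16.6 s (no verdict was returned).

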